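# Point out the next pick to the new picker

### The arm

A 7-joint arm with a two-finger parallel gripper is mounted at the origin on the work surface. World frame = base frame: x ahead of the robot, y to its left, z up, the work surface at z = 0. Lengths are in m, angles in rad, forces in N, time in s.
With the tool pointing down it reaches from about 0.425 to 0.825 m from the base axis. Payload 3.6 kg.
Tool frame: the origin (TCP) lies midway between the tips of the shut fingers; the grasp point (between the pads) lies 19 mm behind it (grip_depth is the distance from the TCP to the grasp point, in m); z points along the fingers, y is the line along which they close (so a half turn about z gives the same grasp; the last joint's range is limited). The gripper opens to 93 mm and grips with 3 to 60 N. Pads are 15 mm wide; open, the fingers measure 128 mm over their backs; the gripper's body (75 mm by 188 mm) begins 65 mm behind the grasp point.
Start: joints at [-0.026, 0.615, -0.013, 1.423, 0.008, 1.103, -0.04], TCP at [0.65, 0, 0.219] pointing down, gripper open.
Joint ranges: [-3.12, 3.12], [-0.3, 2.06], [-1.34, 1.32], [0.26, 2.42], [-1.36, 4.5], [0.01, 1.98], [-2.84, 2.84]. Speed limits (rad/s): [2.79, 2.79, 3.14, 3.14, 3.14, 3.14, 3.14].

### API

Orientations are given as a rotation vector (axis times angle).
In Python, from rig import read_state, grab_frame, get_calibration, close_job, grip_depth gives the robot as it stands.
- The arm moves only by the tool send_rows, never from a script. Its argument "deltas" is text: rows parted by semicolons, each of 5 numbers parted by spaces: the gripper command: -1 is shut, 1 is fully open, values between are in proportion, then the shift along the tool's x, y, z in mm, then the turn about the tool's z in rad. A call has 1 to 12 rows; each row shifts and turns the commanded pose from where the row before left it, along the tool's axes as they then stand; what a row does not reach is not made up. A row lasts 1/8 s, in which the tool goes at most 62.5 mm and 10.7 degrees, less where a joint would pass 70% of its speed; a pose out of reach is approached as far as the arm can. A call with a gripper value outside its range is refused whole. The fingers move at their own pace and stop on an object; "grip_force" is the grip in N (left out, the last holds). Time passes only in rows, so rows that do not move let the fingers close. It gives the time, the measured TCP pose, the force, the opening and the grip force at its end, in the units of the state.
- read_state(): the state, without advancing time (a new reading comes with each control period).
- grab_frame(name): name is "scene" or "side" or "wrist"; returns the picture (384x512x3 uint8, blue, green, red); there is no depth.
- get_calibration(name): a dict with "camera_matrix" (3x3 intrinsics, pixels), "position" and "orientation" of the camera in the world. Camera axes: x right, y up, looking along -z (the intrinsics and any distortion apply to the point x, -y, -z); pixel columns grow to the right and rows downward; lengths in m; the calibration is good to about 2 mm. A picture is of the moment at which its call begins: read the wrist's pose just before it. get_calibration takes no time and is no camera call; for the wrist camera it gives the pose at the moment of the call.
- close_job(): hands the job in; it is judged then, once.
The state is a dict: "t": time; "joint_pos": joint angles; "joint_velocities": joint speeds; "joint_efforts": joint torques, N m; "tcp_pos": TCP position; "eef_rot": TCP orientation; "contact_force": force on the tool from outside, world axes, zero at the start; "wrist_torque": the same for the moment, N m; "grip_width": finger opening in m; "grasp_force": force on a finger pad.
Only numpy, scipy, OpenCV 4.12 (cv2) and the standard library are available. Lean on these libraries where they do the work, as an engineer would, in place of code of your own. Each camera call takes 0.05 s, during which the arm holds its last target. There are 200 camera calls.

### The job

Show the new picker the next job by pointing at three things from just above, the fingertips no more than about 4 cm over each and staying there for at least two seconds: first the fruiting block whose mushrooms have opened into broad flat caps, then the hooked harvesting knife, then the empty punnet. Touch nothing at all, since the caps bruise, and lift the hand well clear between one thing and the next so that you never hover low over any of the other blocks, tools or punnets. Finish with the hand still pointing at the empty punnet.

Things in the scene. Friction and masses are not known exactly. Their poses are not given: they have to be found in the camera images.
- open_block: compressed sawdust fruiting block, 105 x 140 x 120 mm high, standing on the wire deck, cream mushrooms growing from the middle of its top: a broad cluster 145 mm across and 80 mm tall of flat, wide-open caps (40 to 60 mm each); this is the one to be picked. Origin: centre of the underside, z up. The cluster's top is 200 mm above the origin.
- open_block_crown (a point): top of the open cluster, over the middle of the block: point just above it (within about 50 mm sideways).
- young_block: compressed sawdust fruiting block, 105 x 140 x 120 mm high, standing on the wire deck, cream mushrooms growing from the middle of its top: a tight cluster 90 mm across and 50 mm tall of small domed caps (20 mm each), not ready. Origin: centre of the underside, z up; top of the cluster 170 mm above it.
- young_block_crown (a point): top of the young cluster, over the middle of the block.
- pin_block: compressed sawdust fruiting block, 105 x 140 x 120 mm high, standing on the wire deck, cream mushrooms growing from the middle of its top: only a patch of tiny pinheads 85 mm across and 28 mm tall, not ready. Origin: centre of the underside, z up; top of the pinheads 148 mm above it.
- pin_block_crown (a point): top of the pinheads, over the middle of the block.
- deck: fixed low deck of black wire, 140 x 600 mm, its top 30 mm above the bench; the three blocks stand on it in a row along y, in any order. Origin: centre of its footprint on the bench.
- tool_pan: fixed aluminium sheet pan, 210 x 330 mm, rim 20 mm high (rolled edge to 23 mm), floor 4 mm thick; it holds the knife, brush and scraper side by side, about 90 mm apart, in any order. Origin: centre of the underside. It lies to the left or right in front of the deck.
- punnet_pan: second pan of the same kind on the other side; it holds the three punnets side by side, about 104 mm apart, in any order. Origin: centre of the underside.
- knife: harvesting knife lying flat, about 175 mm long: wooden handle 95 x 24 mm, 17 mm thick, towards its -x, steel blade towards +x that curves like a hook to +y. Origin: underside, about the middle of its length; top 17 mm above it. Any point along it may be pointed at.
- brush: flat brush with a wooden handle lying beside the knife, 175 mm long, 42 mm wide, 20 mm high, along its x. Origin: underside, middle of its length.
- scraper: scraper with a wooden handle and a straight square steel blade 56 mm wide, 175 mm long, 18 mm high, along its x. Origin: underside, middle of its length.
- empty_punnet: open plastic mushroom punnet, 140 (x) x 95 (y) x 55 mm high, walls 3 mm, with nothing in it. Origin: centre of the underside; rim 55 mm above it.
- full_punnet_a: the same punnet heaped with picked mushrooms, which rise to about 70 mm above the origin at the centre of its underside.
- full_punnet_b: another punnet heaped in the same way, about 70 mm high.
- mister: white trigger spray bottle, 76 mm across, 193 mm tall, standing at the left of the bench. Origin: centre of the underside.
- hygrometer: small white thermometer-hygrometer standing upright, 60 mm wide, 75 mm tall, at the right of the bench. Origin: underside.

How it is judged:
By the outcome, as a careful person would: the job done as asked, in the order asked, and still so for the second after the job is handed in, with the robot touching nothing.
It also fails if it takes over 67 s, if anything falls off the work surface, if the arm or the gripper's body presses on something with over 40 N, if the wrist force passes 120 N, or if a joint passes its speed limit or range.

## Working session

There is one attempt and no reset: what is moved stays moved. The work goes in short steps, Python scripts to look and compute and a tool call to move; the robot and the scene stay as the last step left them, time stands still between calls to the robot, and variables do not carry over. Pictures are saved under pics/ and viewed, at most 10 in all, crops included, and the job is handed in when it is done.

Besides the shell and the picture viewer there is one more tool, called after "Call:" by a JSON object that holds its "api" and its "payload". send_rows: Moves the arm, as the interface text tells. Its arguments: {"type":"object","properties":{"deltas":{"type":"string"},"grip_force":{"type":"number"}},"required":["deltas"]}

```bash
mkdir -p pics; python3 - <<'E'
from rig import *
import cv2
s=read_state();print(s['t'],s['tcp_pos'],s['eef_rot'],s['grip_width'])
for n in("scene","side"):
    cv2.imwrite(f"pics/{n}0.png",grab_frame(n))
for n in("scene","side","wrist"):
    print(n,get_calibration(n))
E
```

```text
0.0 [6.49235804e-01 1.32134457e-05 2.17497017e-01] [-2.22011239 -2.22031356  0.00283126] 0.0929239601837137
scene {'camera_matrix': array([[455.87013539,   0.        , 254.74026048],
       [  0.        , 455.87013539, 177.32023188],
       [  0.        ,   0.        ,   1.        ]]), 'position': array([ 1.59381403, -0.31462889,  1.31518161]), 'orientation': array([0.66481746, 0.47267481, 1.22582602])}
side {'camera_matrix': array([[383.40933311,   0.        , 260.50254366],
       [  0.        , 383.40933311, 193.88517129],
       [  0.        ,   0.        ,   1.        ]]), 'position': array([0.48120419, 0.74692913, 0.96519346]), 'orientation': array([ 0.04304822, -1.06110418, -2.82592563])}
wrist {'camera_matrix': array([[313.86192623,   0.        , 255.2148601 ],
       [  0.        , 313.86192623, 190.84808247],
       [  0.        ,   0.        ,   1.        ]]), 'position': array([0.64940398, 0.07921605, 0.38427026]), 'orientation': array([-0.28867131,  0.00196623,  0.0013401 ])}
```

View pics/scene0.png

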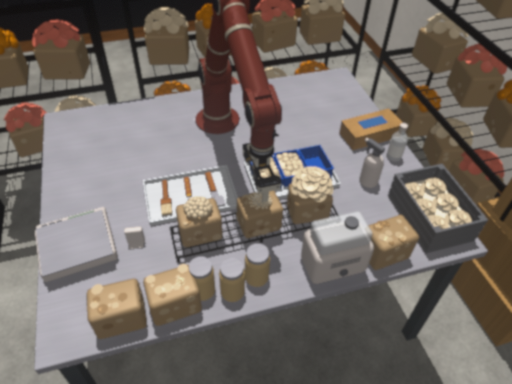

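View pics/side0.png

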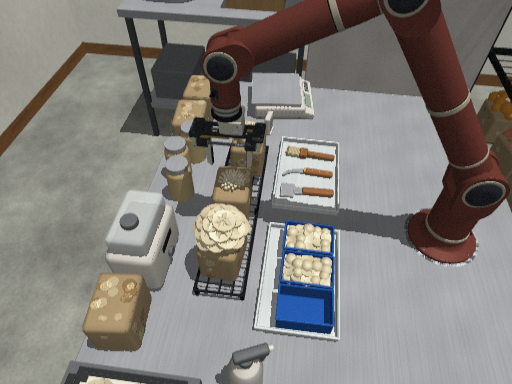

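The side view shows the open cluster on the nearest block (222,228). The knife is the middle tool, with its handle at about (318,174) and its hook at (288,172). The empty punnet is the nearest one, its rim centred at about (306,306). In the scene view the same three are at about (311,183), (188,187) and (318,160).

```bash
cat >h.py <<'E'
from rig import *
import numpy as np
from scipy.spatial.transform import Rotation as R
def ray(n,u,v,z,c=None):
    c=c or get_calibration(n);K=c["camera_matrix"]
    d=np.linalg.inv(K)@[u,v,1];d=R.from_rotvec(c["orientation"]).apply([d[0],-d[1],-d[2]])
    p=c["position"];return np.round(p+d*(z-p[2])/d[2],3)
E
python3 - <<'E'
from h import *
import cv2
for a in [("crown side","side",222,228,.19),("crown scene","scene",311,183,.19),("handle end","side",333,175,.017),("handle start","side",305,172,.017),("hook","side",288,173,.008),("knife scene","scene",188,187,.015),
 ("pun1","side",281,283,.059),("pun2","side",334,289,.059),("pun3","side",333,331,.059),("pun4","side",278,322,.059),("pun scene","scene",318,160,.059),("block base near L","side",197,273,.04),("youngL","scene",200,205,.18),("pin","side",235,180,.15)]:print(a[0],ray(*a[1:]))
im=cv2.imread("pics/side0.png")[130:350,180:350];cv2.imwrite("pics/c1.png",cv2.resize(im,None,fx=2.7,fy=2.7,interpolation=cv2.INTER_CUBIC))
E
```

```text
crown side [0.634 0.199 0.19 ]
crown scene [0.645 0.186 0.19 ]
handle end [ 0.332 -0.196  0.017]
handle start [ 0.429 -0.197  0.017]
hook [ 0.487 -0.193  0.008]
knife scene [ 0.392 -0.203  0.015]
pun1 [0.473 0.259 0.059]
pun2 [0.336 0.258 0.059]
pun3 [0.338 0.369 0.059]
pun4 [0.471 0.365 0.059]
pun scene [0.425 0.316 0.059]
block base near L [0.702 0.25  0.04 ]
youngL [ 0.632 -0.194  0.18 ]
pin [ 0.637 -0.003  0.15 ]
```

View pics/c1.png

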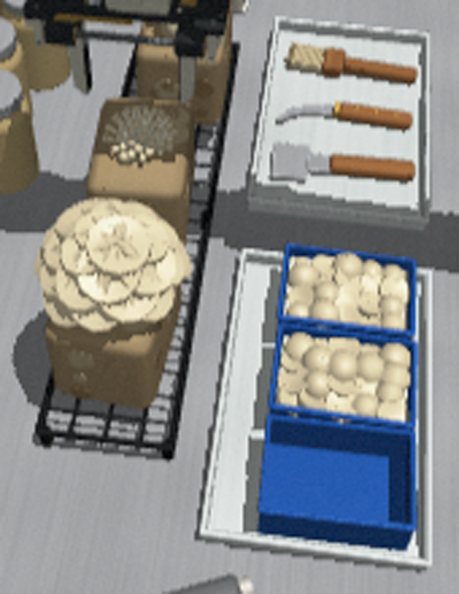

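The crop confirms all three: the open block nearest the camera, the hooked knife in the middle of the tool pan, and the empty punnet nearest the camera. I'm lifting straight up and shutting the fingers.

Call:
{"api": "send_rows", "payload": {"deltas": "-1 0 0 -30 0;-1 0 0 -40 0;-1 0 0 -40 0;-1 0 0 -40 0;-1 0 0 -30 0;-1 40 0 0 0;-1 40 0 0 0;-1 40 0 0 0;-1 40 0 0 0;-1 35 -10 0 0;-1 0 0 0 0;-1 0 0 0 0"}}

```text
t: 1.6
tcp_pos: [0.6402, 0.1937, 0.3982]
eef_rot: [2.222, 2.219, -0.002]
contact_force: [-0.4, -0.1, -0.6]
grip_width: 0.0004
grasp_force: 0.0
```

```bash
python3 - <<'E'
from h import *
import cv2
print(read_state()['tcp_pos'],read_state()['grip_width'],"mister",ray("side",250,352,.18))
c=get_calibration("wrist");print(c)
cv2.imwrite("pics/w1.png",grab_frame("wrist"))
E
```

```text
[0.64022119 0.19373227 0.39822072] 0.00042401272136014347 mister [0.522 0.484 0.18 ]
{'camera_matrix': array([[313.86192623,   0.        , 255.2148601 ],
       [  0.        , 313.86192623, 190.84808247],
       [  0.        ,   0.        ,   1.        ]]), 'position': array([0.64009844, 0.2732394 , 0.56475503]), 'orientation': array([-2.90377239e-01,  3.33244531e-04, -1.76138743e-04])}
```

View pics/w1.png

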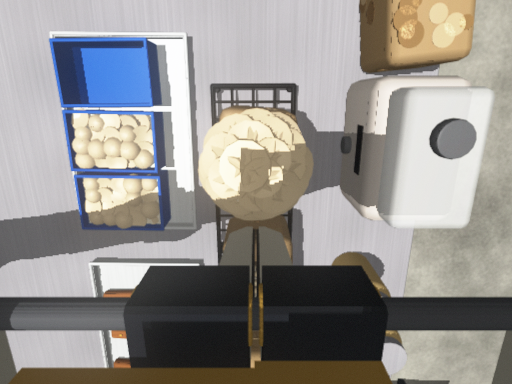

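The wrist view shows the crown centred at about (255,163) and the empty punnet's rim at about (57-158, 39-107).

```bash
python3 - <<'E'
from h import *
for a in [(255,163,.19),(252,165,.22),(57,39,.059),(155,39,.059),(158,107,.059),(62,107,.059)]:print(ray("wrist",*a))
E
```

```text
[0.64  0.196 0.19 ]
[0.637 0.2   0.22 ]
[0.349 0.355 0.059]
[0.493 0.355 0.059]
[0.489 0.258 0.059]
[0.339 0.258 0.059]
```

Call:
{"api": "send_rows", "payload": {"deltas": "-1 3 0 30 0;-1 0 0 30 0;-1 0 0 30 0;-1 0 0 25 0;-1 0 0 15 0;-1 0 0 10 0;-1 0 0 0 0;-1 0 0 0 0;-1 0 0 0 0;-1 0 0 0 0;-1 0 0 0 0;-1 0 0 0 0"}}

```text
t: 3.15
tcp_pos: [0.64, 0.1981, 0.2587]
eef_rot: [-2.221, -2.222, -0.0]
contact_force: [-0.1, -0.3, 0.1]
grip_width: 0.0005
grasp_force: 0.0
```

```bash
python3 - <<'E'
from h import *
import cv2
cv2.imwrite("pics/s2.png",cv2.resize(grab_frame("side")[90:310,130:350],None,fx=2.5,fy=2.5))
E
```

```text
(no output)
```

View pics/s2.png

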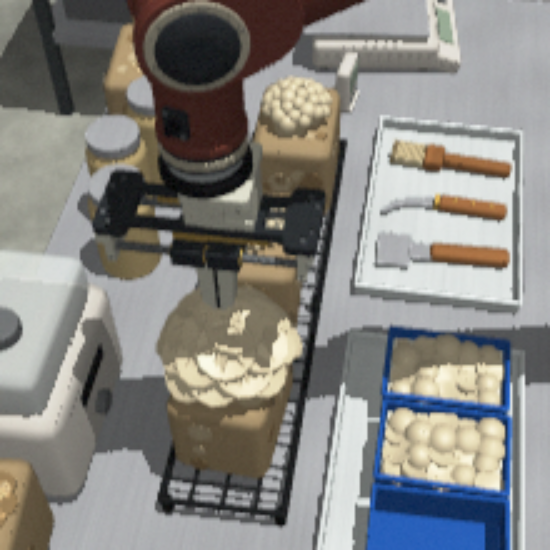

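The fingertips hover just above the crown without contact. I'll hold here, then lift and travel high to the knife.

Call:
{"api": "send_rows", "payload": {"deltas": "-1 0 0 0 0;-1 0 0 0 0;-1 0 0 0 0;-1 0 0 0 0;-1 0 0 0 0;-1 0 0 0 0;-1 0 0 0 0;-1 0 0 0 0;-1 0 0 0 0;-1 0 0 0 0;-1 0 0 0 0;-1 0 0 0 0"}}

```text
t: 4.7
tcp_pos: [0.64, 0.198, 0.2586]
eef_rot: [-2.221, -2.221, -0.0]
contact_force: [0.1, -0.3, -0.0]
grip_width: 0.0004
grasp_force: 0.0
```

Call:
{"api": "send_rows", "payload": {"deltas": "-1 0 0 0 0;-1 0 0 0 0;-1 0 0 0 0;-1 0 0 0 0;-1 0 0 0 0;-1 0 0 0 0;-1 0 0 0 0;-1 0 0 0 0;-1 0 0 0 0;-1 0 0 0 0;-1 0 0 0 0;-1 0 0 0 0"}}

```text
t: 6.2
tcp_pos: [0.64, 0.198, 0.2587]
eef_rot: [-2.221, -2.221, -0.0]
contact_force: [-0.6, -0.1, 0.3]
grip_width: 0.0005
grasp_force: 0.0
```

Call:
{"api": "send_rows", "payload": {"deltas": "-1 0 0 -20 0;-1 0 0 -30 0;-1 0 0 -30 0;-1 0 0 -30 0;-1 0 0 -20 0;-1 -20 -20 0 0;-1 -30 -30 0 0;-1 -30 -30 0 0;-1 -30 -30 0 0;-1 -30 -30 0 0;-1 -30 -30 0 0;-1 -30 -20 0 0"}}

```text
t: 7.7
tcp_pos: [0.4486, -0.0029, 0.3891]
eef_rot: [2.221, 2.221, 0.001]
contact_force: [0.2, -0.5, -0.6]
grip_width: 0.0007
grasp_force: 0.0
```

Call:
{"api": "send_rows", "payload": {"deltas": "-1 -30 0 0 0;-1 -30 0 0 0;-1 -30 0 0 0;-1 -30 0 0 0;-1 -30 0 0 0;-1 -30 0 0 0;-1 -15 0 0 0;-1 0 0 0 0;-1 0 0 0 0"}}

```text
t: 8.82
tcp_pos: [0.4503, -0.1955, 0.3886]
eef_rot: [-2.218, -2.223, -0.001]
contact_force: [0.6, -0.2, -0.2]
grip_width: 0.0007
grasp_force: 0.0
```

```bash
python3 - <<'E'
from h import *
import cv2
print(read_state()['joint_pos'],get_calibration("wrist"))
cv2.imwrite("pics/s3.png",grab_frame("wrist"))
E
```

```text
[ 0.2439407   0.23479507  0.16068502  1.56623077 -0.0392999   1.3440534
  0.41139996] {'camera_matrix': array([[313.86192623,   0.        , 255.2148601 ],
       [  0.        , 313.86192623, 190.84808247],
       [  0.        ,   0.        ,   1.        ]]), 'position': array([ 0.4498541 , -0.11647269,  0.55541038]), 'orientation': array([-0.28753563, -0.0007421 ,  0.00315239])}
```

View pics/s3.png

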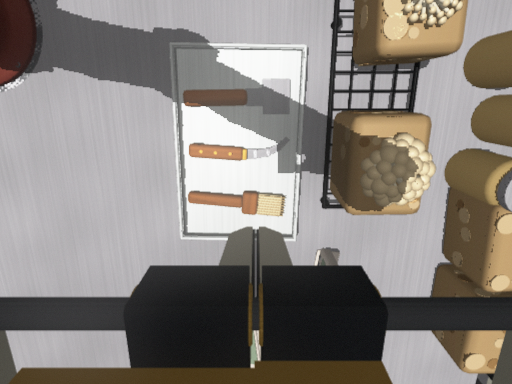

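The wrist view shows the hooked knife in the middle: handle (190,151) to (240,154), hook tip (287,143).

```bash
python3 - <<'E'
from h import *
for a in [(190,151,.018),(240,154,.018),(275,151,.01),(216,98,.018),(216,199,.018)]:print(ray("wrist",*a))
print(read_state()['t'])
E
```

```text
[ 0.338 -0.204  0.018]
[ 0.424 -0.209  0.018]
[ 0.485 -0.205  0.01 ]
[ 0.386 -0.117  0.018]
[ 0.38  -0.291  0.018]
8.875
```

Call:
{"api": "send_rows", "payload": {"deltas": "-1 -8 -15 0 0;-1 0 -15 0 0;-1 0 0 30 0;-1 0 0 40 0;-1 0 0 40 0;-1 0 0 40 0;-1 0 0 40 0;-1 0 0 40 0;-1 0 0 40 0;-1 0 0 30 0;-1 0 0 0 0;-1 0 0 0 0"}}

```text
t: 10.38
tcp_pos: [0.4204, -0.2055, 0.0899]
eef_rot: [2.22, 2.22, 0.001]
contact_force: [0.1, -0.3, -0.2]
grip_width: 0.0008
grasp_force: 0.0
```

```bash
python3 - <<'E'
from h import *
import cv2
cv2.imwrite("pics/s4.png",cv2.resize(grab_frame("side")[90:250,210:370],None,fx=3.5,fy=3.5))
E
```

```text
(no output)
```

View pics/s4.png

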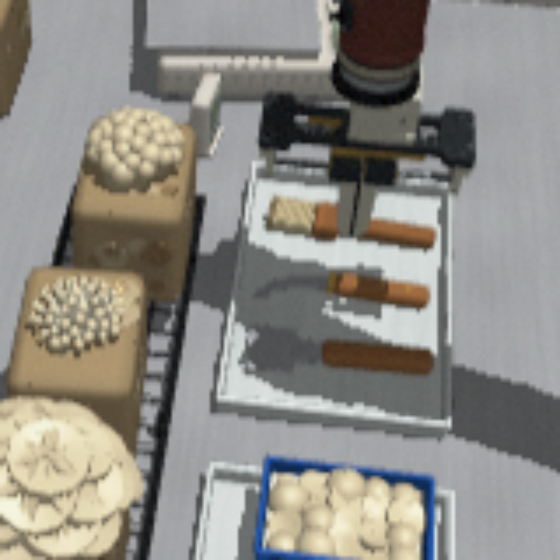

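The tip appears at about (312,157) in the side picture and the knife handle spans (305-332, 169-175). I'll check the side camera's bias against the known TCP.

```bash
python3 - <<'E'
from h import *
for a in [(312.3,157.2,.09),(305,170.5,.02),(332,174.5,.02)]:print(ray("side",*a))
E
```

```text
[ 0.412 -0.197  0.09 ]
[ 0.429 -0.201  0.02 ]
[ 0.336 -0.195  0.02 ]
```

Call:
{"api": "send_rows", "payload": {"deltas": "-1 0 0 20 0;-1 0 0 15 0;-1 0 0 10 0;-1 0 0 0 0;-1 0 0 0 0;-1 0 0 0 0;-1 0 0 0 0;-1 0 0 0 0;-1 0 0 0 0;-1 0 0 0 0;-1 0 0 0 0;-1 0 0 0 0"}}

```text
t: 11.92
tcp_pos: [0.42, -0.205, 0.0436]
eef_rot: [-2.221, -2.221, 0.0]
contact_force: [0.7, -0.7, 0.3]
grip_width: 0.0005
grasp_force: 0.0
```

Call:
{"api": "send_rows", "payload": {"deltas": "-1 0 0 0 0;-1 0 0 0 0;-1 0 0 0 0;-1 0 0 0 0;-1 0 0 0 0;-1 0 0 0 0;-1 0 0 0 0;-1 0 0 0 0;-1 0 0 0 0;-1 0 0 0 0;-1 0 0 0 0;-1 0 0 0 0"}}

```text
t: 13.42
tcp_pos: [0.42, -0.205, 0.0436]
eef_rot: [-2.221, -2.221, 0.0]
contact_force: [0.3, -1.2, 0.2]
grip_width: 0.0005
grasp_force: 0.0
```

```bash
python3 - <<'E'
from h import *
import cv2
cv2.imwrite("pics/s5.png",cv2.resize(grab_frame("side")[90:250,210:370],None,fx=3.5,fy=3.5))
E
```

```text
(no output)
```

View pics/s5.png

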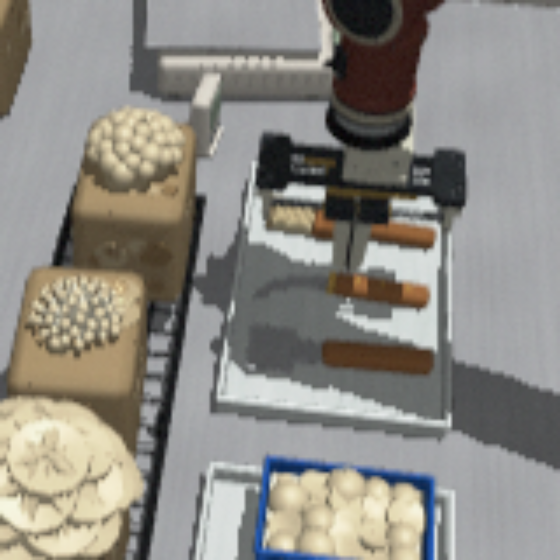

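The tips hover just above the front of the knife handle. I'll hold a little longer, then lift and move to the punnet.

Call:
{"api": "send_rows", "payload": {"deltas": "-1 0 0 0 0;-1 0 0 0 0;-1 0 0 0 0;-1 0 0 0 0;-1 0 0 0 0;-1 0 0 0 0;-1 0 0 0 0;-1 0 0 0 0;-1 0 0 0 0;-1 0 0 0 0;-1 0 0 0 0;-1 0 0 0 0"}}

```text
t: 14.98
tcp_pos: [0.4199, -0.205, 0.0436]
eef_rot: [-2.221, -2.221, 0.0]
contact_force: [-0.2, -0.4, -0.5]
grip_width: -0.0001
grasp_force: 0.0
```

Call:
{"api": "send_rows", "payload": {"deltas": "-1 0 0 -20 0;-1 0 0 -40 0;-1 0 0 -40 0;-1 0 0 -40 0;-1 0 0 -40 0;-1 0 0 -40 0;-1 0 0 -40 0;-1 0 0 -40 0;-1 0 0 -30 0;-1 0 20 0 0;-1 20 20 0 0;-1 30 0 0 0"}}

```text
t: 16.48
tcp_pos: [0.4606, -0.1546, 0.3729]
eef_rot: [-2.222, -2.22, 0.001]
contact_force: [0.4, 0.8, -0.0]
grip_width: 0.0002
grasp_force: 0.0
```

Call:
{"api": "send_rows", "payload": {"deltas": "-1 40 0 0 0;-1 40 0 0 0;-1 40 0 0 0;-1 40 0 0 0;-1 40 0 0 0;-1 40 0 0 0;-1 40 0 0 0;-1 40 0 0 0;-1 40 0 0 0;-1 40 0 0 0;-1 40 0 0 0;-1 20 0 0 0"}}

```text
t: 17.98
tcp_pos: [0.459, 0.307, 0.3731]
eef_rot: [-2.217, -2.224, 0.002]
contact_force: [-0.6, -0.4, -0.5]
grip_width: 0.0005
grasp_force: 0.0
```

Call:
{"api": "send_rows", "payload": {"deltas": "-1 0 -20 0 0;-1 0 -25 0 0;-1 0 0 0 0;-1 0 0 0 0"}}

```text
t: 18.48
tcp_pos: [0.4161, 0.3041, 0.3738]
eef_rot: [2.223, 2.219, 0.001]
contact_force: [1.1, -0.0, 0.6]
grip_width: 0.0006
grasp_force: 0.0
```

```bash
python3 - <<'E'
from h import *
import cv2
s=read_state();print(s['t'],s['tcp_pos']);print(get_calibration("wrist"))
cv2.imwrite("pics/s6.png",grab_frame("wrist"))
E
```

```text
18.475 [0.41607391 0.30408084 0.37376615]
{'camera_matrix': array([[313.86192623,   0.        , 255.2148601 ],
       [  0.        , 313.86192623, 190.84808247],
       [  0.        ,   0.        ,   1.        ]]), 'position': array([0.41577522, 0.38338478, 0.54039982]), 'orientation': array([-0.28909841, -0.00104292, -0.00099607])}
```

View pics/s6.png

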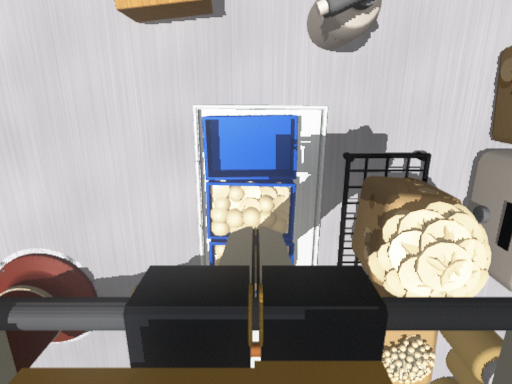

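The empty punnet's rim spans (203-299, 116-181) in the wrist view.

```bash
python3 - <<'E'
from h import *
for a in [(203,116,.059),(299,116,.059),(297,181,.059),(206,181,.059)]:print(ray("wrist",*a))
E
```

```text
[0.338 0.357 0.059]
[0.482 0.357 0.059]
[0.482 0.257 0.059]
[0.338 0.257 0.059]
```

Call:
{"api": "send_rows", "payload": {"deltas": "-1 4 -5 0 0;-1 0 0 30 0;-1 0 0 40 0;-1 0 0 40 0;-1 0 0 40 0;-1 0 0 40 0;-1 0 0 40 0;-1 0 0 30 0;-1 0 0 20 0;-1 0 0 10 0;-1 0 0 0 0;-1 0 0 0 0"}}

```text
t: 20.02
tcp_pos: [0.4105, 0.3095, 0.0844]
eef_rot: [2.221, 2.221, 0.003]
contact_force: [-0.7, 0.7, 0.5]
grip_width: 0.0002
grasp_force: 0.0
```

Call:
{"api": "send_rows", "payload": {"deltas": "-1 0 0 0 0;-1 0 0 0 0;-1 0 0 0 0;-1 0 0 0 0;-1 0 0 0 0;-1 0 0 0 0;-1 0 0 0 0;-1 0 0 0 0;-1 0 0 0 0;-1 0 0 0 0;-1 0 0 0 0;-1 0 0 0 0"}}

```text
t: 21.52
tcp_pos: [0.4099, 0.309, 0.0837]
eef_rot: [-2.221, -2.221, 0.0]
contact_force: [-0.7, 0.1, 0.1]
grip_width: 0.0005
grasp_force: 0.0
```

```bash
python3 - <<'E'
from h import *
import cv2
cv2.imwrite("pics/s7.png",cv2.resize(grab_frame("side")[150:350,180:400],None,fx=2.5,fy=2.5))
E
```

```text
(no output)
```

View pics/s7.png

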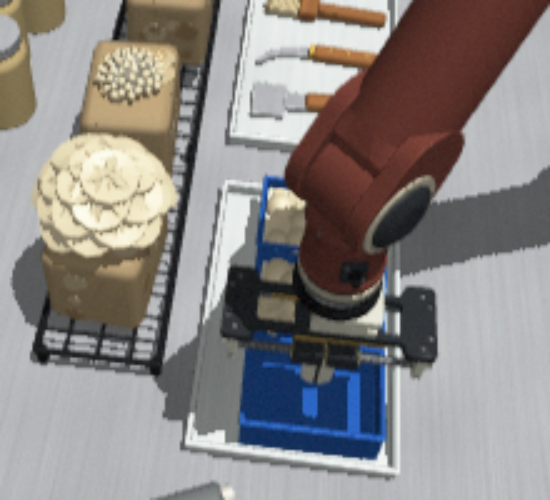

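The hand is over the middle of the empty punnet, touching nothing. I'll hold a little longer, then hand in.

Call:
{"api": "send_rows", "payload": {"deltas": "-1 0 0 0 0;-1 0 0 0 0;-1 0 0 0 0;-1 0 0 0 0;-1 0 0 0 0;-1 0 0 0 0;-1 0 0 0 0;-1 0 0 0 0;-1 0 0 0 0;-1 0 0 0 0;-1 0 0 0 0;-1 0 0 0 0"}}

```text
t: 23.08
tcp_pos: [0.4099, 0.309, 0.0837]
eef_rot: [-2.221, -2.221, -0.0]
contact_force: [-0.2, 0.6, -0.1]
grip_width: 0.0005
grasp_force: 0.0
```

```bash
python3 -c "
from rig import *
print(close_job())"
```

```text
the job is handed in; nothing more can be done
None
```

I pointed at the open block, the hooked knife and the empty punnet in that order, about 2 to 3 cm above each for over two seconds, with no contact seen; the job was handed in at about 23 s with the hand still over the empty punnet.

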